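# Set out the cheeses by size

### The arm

A 7-joint arm with a two-finger parallel gripper is mounted at the origin on the work surface. World frame = base frame: x ahead of the robot, y to its left, z up, the work surface at z = 0. Lengths are in m, angles in rad, forces in N, time in s.
With the tool pointing down it reaches from about 0.425 to 0.8 m from the base axis. Payload 8.3 kg.
Tool frame: the origin (TCP) lies on the centre line of the jaws, within the pads' length; the fingertips stand 17 mm ahead of it and the grasp point (between the pads) lies 2 mm behind it; z points along the fingers, y is the direction in which the jaws open and shut (so a half turn about z gives the same grasp; the last joint's range is limited). The gripper opens to 85 mm and grips with 20 to 120 N. Pads are 22 mm wide; open, the fingers measure 114 mm over their backs; the gripper's body (76 mm by 85 mm) begins 54 mm behind the grasp point. The pads swing forward as they close: fully open they stand 13 mm farther back than shut.
Start: joints at [-1.261, 0.383, 0.016, 1.37, -0.006, 1.388, -0.046], TCP at [0.228, 0.582, 0.248] pointing down, gripper open.
Joint ranges: [-2.95, 2.95], [-0.25, 2.06], [-1.52, 1.56], [0.18, 2.33], [-1.44, 4.58], [0.02, 2.06], [-3.01, 3.01]. Speed limits (rad/s): [2.39, 2.39, 3.01, 3.01, 3.14, 3.14, 3.14].

### API

Orientations are given as [roll, pitch, yaw] about the fixed x, y, z axes, in that order (R = Rz(yaw) Ry(pitch) Rx(roll)).
In Python, from station import bot, vision gives the robot as it stands.
- The arm moves only by the shell command python3 -m handwheel 'ROWS' [FORCE]. ROWS is JSON, a list of rows, each an object of numbers: "hand": the finger opening in m, from 0 to 0.0854; "tx", "ty", "tz": the shift along the tool's x, y, z in m; "spin": the turn about the tool's z in degrees. A call has 1 to 8 rows; each row shifts and turns the pose as measured when the row begins, along the tool's axes as they then stand; what a row does not reach is not made up. A row lasts 1/12 s, in which the tool goes at most 41.7 mm and 7.16 degrees, less where a joint would pass 70% of its speed; a pose out of reach is approached as far as the arm can. A call is refused whole if a number of a shift passes 0.0417 or a number of a turn 7.16, either way. A call with a gripper value outside its range is refused whole. The fingers move at their own pace and stop on an object; FORCE is the grip in N (left out, the last holds). Time passes only in rows, so rows that do not move let the fingers close. It gives the time, the measured TCP pose, the force and the opening at its end, in the units of the state.
- bot.sense(): the state, without advancing time (a new reading comes with each control period).
- vision.camera(name): name is "scene" or "top" or "wrist"; returns a dict with "image" (480x640x3 uint8, red, green, blue), "vfov" (degrees; the focal length in pixels is half the picture's height over the tangent of half this angle, whatever the lens; pixels are square), "cx", "cy" (the principal point, pixels), "eye" and "rotation" of the camera in the world. Camera axes: x right, y up, looking along -z (the intrinsics and any distortion apply to the point x, -y, -z); pixel columns grow to the right and rows downward; lengths in m; the calibration is good to about 2 mm. The wrist camera is an equidistant fisheye: a pixel r from the principal point sees the ray r / f radians off the axis. A picture is of the moment at which its call begins. There is no depth.
- bot.sign_off(): hands the job in, once; it reports no verdict.
Trained networks look in a picture, given as the dict that the camera call returned (one of the last four; its "shot" number tells which), for a name from the list of things; names that differ only in an ending like _2 or _b are one class to them, and where a whole thing is asked for, a point or a joint stands for the part that bears it (a point fixed in the world has none). Each returns a list of dicts, best first, with "score" (0 to 1); they miss things now and then, are a little off and sometimes report something else, mostly with a low value. They report only what shows in the picture. A call takes as long as a camera call. They do not tell look-alikes from the thing itself.
- vision.spot_in(label, picture): "point" ([row, column] as shares, 0 to 1, of the picture: columns of its width, rows of its height, amid what is visible of it).
The state is a dict: "time": time; "joint_pos": joint angles; "qvel": joint speeds; "tau": joint torques, N m; "eef_pos": TCP position; "tool_rot": TCP orientation; "ft_force": force on the tool from outside, world axes, zero at the start; "moment": the same for the moment, N m; "opening": finger opening in m.
Only numpy, scipy, OpenCV 4.12 (cv2) and the standard library are available. Lean on these libraries where they do the work, as an engineer would, in place of code of your own. Each camera call takes 0.05 s, during which the arm holds its last target.

### The job

Set the four small cheeses out on the display board in order of size: the largest on the paper round next to the price-card holder, then one to each round, ever smaller, so that the smallest stands farthest from the card. Centre each one flat on its round, setting it down gently (no dropping or throwing), and leave them all standing free.

Things in the scene. Friction and masses are not known exactly. Their poses are not given: they have to be found in the camera images.
- cheese_a: the smallest of four small whole cheeses: a plain round upright cylinder with a firm tan rind, a paler cream top face and rounded edges, 36 mm in diameter and 28 mm high, about 40 g (rigid). Origin at the centre of its underside, z up. The four differ only in size (36x28, 45x34, 54x40, 63x46 mm) and stand loose on the table.
- cheese_b: the second smallest of four small whole cheeses: a plain round upright cylinder with a firm tan rind, a paler cream top face and rounded edges, 45 mm in diameter and 34 mm high, about 60 g (rigid). Origin at the centre of its underside, z up. The four differ only in size (36x28, 45x34, 54x40, 63x46 mm) and stand loose on the table.
- cheese_c: the second largest of four small whole cheeses: a plain round upright cylinder with a firm tan rind, a paler cream top face and rounded edges, 54 mm in diameter and 40 mm high, about 100 g (rigid). Origin at the centre of its underside, z up. The four differ only in size (36x28, 45x34, 54x40, 63x46 mm) and stand loose on the table.
- cheese_d: the largest of four small whole cheeses: a plain round upright cylinder with a firm tan rind, a paler cream top face and rounded edges, 63 mm in diameter and 46 mm high, about 150 g (rigid). Origin at the centre of its underside, z up. The four differ only in size (36x28, 45x34, 54x40, 63x46 mm) and stand loose on the table.
- round1: a flat white paper round, 70 mm in diameter, lying on the top face of the display board (no step: it cannot be felt): one of four alike in a straight row with 80 mm between centres; this one lies at y = -120 mm along the board's own y axis. Origin at its centre, 18 mm above the table, on the board's top face; a cheese set down on it has its origin there. Axes as the board's.
- round2: a flat white paper round, 70 mm in diameter, lying on the top face of the display board (no step: it cannot be felt): one of four alike in a straight row with 80 mm between centres; this one lies at y = -40 mm along the board's own y axis. Origin at its centre, 18 mm above the table, on the board's top face; a cheese set down on it has its origin there. Axes as the board's.
- round3: a flat white paper round, 70 mm in diameter, lying on the top face of the display board (no step: it cannot be felt): one of four alike in a straight row with 80 mm between centres; this one lies at y = 40 mm along the board's own y axis. Origin at its centre, 18 mm above the table, on the board's top face; a cheese set down on it has its origin there. Axes as the board's.
- round4: a flat white paper round, 70 mm in diameter, lying on the top face of the display board (no step: it cannot be felt): one of four alike in a straight row with 80 mm between centres; this one lies at y = 120 mm along the board's own y axis. Origin at its centre, 18 mm above the table, on the board's top face; a cheese set down on it has its origin there. Axes as the board's.
- board: the light wooden display board fixed flat on the table, 110 mm (its x) by 420 mm (its y, along the row) by 18 mm thick, carrying the four rounds. Origin at the centre of its underside, on the table; z up. Its place and yaw (within 0.25 rad) change from start to start.
- card_holder: the price-card holder: a small wooden foot (50 mm across the board, 24 mm along it, 16 mm high) with a leaning blank white card, 45 mm high in all, fixed on the board's top at one end of the row, 70 mm beyond the centre of the nearest round; which end changes from start to start (at the other end a plain wooden block 22 mm high, 20 mm along the row). Origin at the centre of its underside, on the board's top.
Not all that is in view belongs to the job. Leave any red look-alike of the cheese_d alone. Leave any green or pink look-alike of the cheese_c alone.

How it is judged:
At the end, for the whole second after the job is handed in: The cheeses stand upright (within 0.1 rad) on the board, in order of size, the largest on the round nearest the card holder, each centred within 15 mm on its round and its underside within 4 mm of the board's top, released and at rest (((horizontal distance between card_holder and round1 below 0.15 m and horizontal distance between cheese_d and round1 below 0.015 m and z of cheese_d in the frame of round1 between -0.004 and 0.004 m and horizontal distance between cheese_c and round2 below 0.015 m and z of cheese_c in the frame of round2 between -0.004 and 0.004 m and horizontal distance between cheese_b and round3 below 0.015 m and z of cheese_b in the frame of round3 between -0.004 and 0.004 m and horizontal distance between cheese_a and round4 below 0.015 m and z of cheese_a in the frame of round4 between -0.004 and 0.004 m) or (horizontal distance between card_holder and round4 below 0.15 m and horizontal distance between cheese_d and round4 below 0.015 m and z of cheese_d in the frame of round4 between -0.004 and 0.004 m and horizontal distance between cheese_c and round3 below 0.015 m and z of cheese_c in the frame of round3 between -0.004 and 0.004 m and horizontal distance between cheese_b and round2 below 0.015 m and z of cheese_b in the frame of round2 between -0.004 and 0.004 m and horizontal distance between cheese_a and round1 below 0.015 m and z of cheese_a in the frame of round1 between -0.004 and 0.004 m)) and angle between each of cheese_a, cheese_b, cheese_c, cheese_d's own z axis and vertical below 0.1 rad and linear speed of each of cheese_a, cheese_b, cheese_c, cheese_d below 0.02 m/s and angular speed of each of cheese_a, cheese_b, cheese_c, cheese_d below 0.3 rad/s and contact force between each of cheese_a, cheese_b, cheese_c, cheese_d and the fingers below 0.05 N); the robot touches nothing.
It fails at once if the smallest cheese is dropped or knocked away (faster than 0.7 m/s while no finger touches it) (linear speed of cheese_a above 0.7 m/s and contact force between cheese_a and the fingers below 0.05 N).
It fails at once if the second smallest cheese is dropped or knocked away (faster than 0.7 m/s while no finger touches it) (linear speed of cheese_b above 0.7 m/s and contact force between cheese_b and the fingers below 0.05 N).
It fails at once if the second largest cheese is dropped or knocked away (faster than 0.7 m/s while no finger touches it) (linear speed of cheese_c above 0.7 m/s and contact force between cheese_c and the fingers below 0.05 N).
It fails at once if the largest cheese is dropped or knocked away (faster than 0.7 m/s while no finger touches it) (linear speed of cheese_d above 0.7 m/s and contact force between cheese_d and the fingers below 0.05 N).
It also fails if it takes over 102 s, if anything falls off the work surface, if the arm or the gripper's body presses on something with over 40 N, if the wrist force passes 120 N, or if a joint passes its speed limit or range.

## Working session

There is one attempt and no reset: what is moved stays moved. The work goes in short steps, Python scripts to look and compute and a shell command to move; the robot and the scene stay as the last step left them, time stands still between calls to the robot, and variables do not carry over. Pictures are saved under pics/ and viewed, and the job is handed in when it is done.

```bash
ls; mkdir -p pics; python3 - <<'E'
from station import bot, vision
import cv2
s=bot.sense()
for k in ("time","eef_pos","tool_rot","opening","ft_force"): print(k,s[k])
for n in ("scene","top"):
    c=vision.camera(n)
    cv2.imwrite(f"pics/{n}0.png",c["image"][:,:,::-1])
    print(n,c["vfov"],c["cx"],c["cy"],c["eye"],c["rotation"],c.keys())
E
```

```text
pics
time 0.0
eef_pos [0.22745422 0.58164571 0.24729097]
tool_rot [-3.13971443e+00  5.14480297e-05  2.76882599e+00]
opening 0.08554399079565625
ft_force [-0.01431196  0.18083514 -0.4685425 ]
scene 52.46998539027388 316.4953888724711 240.13078462551886 [ 0.87588705 -0.62224848  0.6966283 ] [0.84517277 0.0188018  0.50748425] dict_keys(['image', 'vfov', 'cx', 'cy', 'eye', 'rotation', 'shot'])
top 51.637777411466956 307.0682607388964 247.74577077126366 [4.32482036e-01 4.07325403e-04 1.06848428e+00] [ 0.05486708  0.01263303 -1.54775712] dict_keys(['image', 'vfov', 'cx', 'cy', 'eye', 'rotation', 'shot'])
```

View pics/scene0.png

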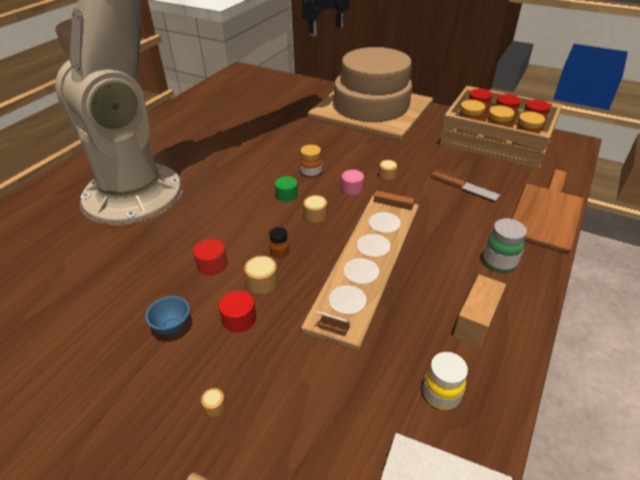

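View pics/top0.png

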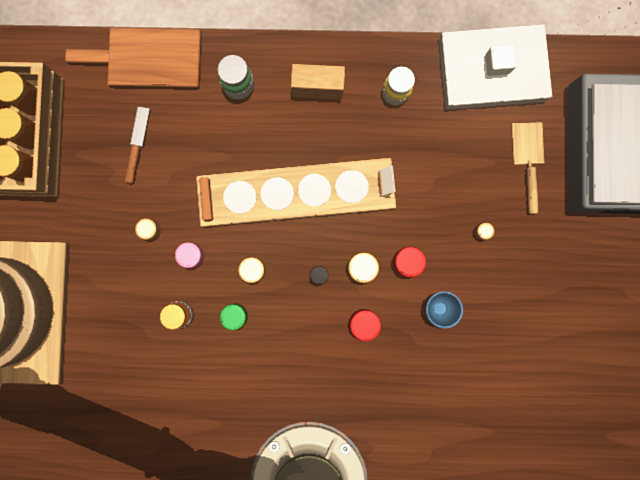

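The top view (x up, y left) shows the board with rounds at about (239,196), (277,193), (314,190) and (352,186). The white card is at the right end (388,181) and the plain block at the left. The cream cheeses are near (145,229), (251,270), (363,267) and (485,231). The red, green and pink ones are decoys.

```bash
cat > h.py <<'E'
from station import bot, vision
import cv2, numpy as np
from scipy.spatial.transform import Rotation as Ro
def ray(c,u,v):
    f=240/np.tan(np.radians(c["vfov"])/2)
    x=(u-c["cx"])/f;y=(v-c["cy"])/f
    if c.get("fish"):
        r=np.hypot(x,y); d=np.array([x/r*np.sin(r),-y/r*np.sin(r),-np.cos(r)]) if r>0 else np.array([0,0,-1.])
    else: d=np.array([x,-y,-1.])
    return Ro.from_euler('xyz',c["rotation"]).as_matrix()@d
def at(c,u,v,z):
    d=ray(c,u,v);e=np.array(c["eye"]);return e+d*(z-e[2])/d[2]
def blobs(c,mask,amin=60):
    n,l,st,ce=cv2.connectedComponentsWithStats(mask.astype(np.uint8))
    return [(st[i,4],ce[i],l==i,st[i]) for i in range(1,n) if st[i,4]>amin]
def contour_world(c,m,z):
    k,_=cv2.findContours(m.astype(np.uint8),cv2.RETR_EXTERNAL,cv2.CHAIN_APPROX_NONE)
    k=max(k,key=len)[:,0]
    return np.array([at(c,u,v,z)[:2] for u,v in k])
E
python3 - <<'E'
from h import *
c=vision.camera("top")
for lab in("cheese_a","round1","card_holder","board"):
    for q in vision.spot_in(lab,c): print(lab,round(q["score"],2),np.round([q["point"][1]*640,q["point"][0]*480]),)
hsv=cv2.cvtColor(c["image"],cv2.COLOR_RGB2HSV)
for p in [(145,229),(251,270),(363,267),(485,231),(239,196),(352,186),(300,205)]: print(p,hsv[p[1],p[0]])
E
```

```text
cheese_a 0.88 [362. 269.]
cheese_a 0.76 [366. 325.]
cheese_a 0.75 [250. 272.]
cheese_a 0.69 [483. 227.]
cheese_a 0.69 [190. 255.]
cheese_a 0.68 [146. 227.]
cheese_a 0.67 [411. 264.]
round1 0.95 [241. 195.]
round1 0.76 [351. 186.]
round1 0.75 [278. 192.]
round1 0.69 [315. 187.]
card_holder 0.68 [388. 181.]
board 0.93 [298. 191.]
board 0.62 [241. 194.]
(145, 229) [ 30  34 251]
(251, 270) [ 30  17 252]
(363, 267) [ 30  11 252]
(485, 231) [ 31  23 252]
(239, 196) [ 23  13 252]
(352, 186) [ 21  14 251]
(300, 205) [ 23  94 251]
```

```bash
python3 - <<'E'
from h import *
c=vision.camera("top")
hsv=cv2.cvtColor(c["image"],cv2.COLOR_RGB2HSV);H,S,V=cv2.split(hsv)
print(bot.sense()["time"])
def go(mask,seeds,z):
  out=[]
  for a,ce,m,st in blobs(c,mask):
    for s in seeds:
      if m[s[1],s[0]]:
        w=contour_world(c,m,z); (x,y),r=cv2.minEnclosingCircle(w.astype(np.float32)*1000)
        p=at(c,ce[0],ce[1],z); out.append(p[:2]); print(s,a,np.round(ce,1),'cent',np.round(p*1000,1),'encl',round(x,1),round(y,1),'d',round(2*r,1),'eqd',round(2*1000*np.sqrt(a/np.pi)*(c["eye"][2]-z)/(240/np.tan(np.radians(c["vfov"])/2)),1))
  return np.array(out)
ch=[(145,229),(251,270),(363,267),(485,231)]
for s,z in zip(ch,(.034,.040,.046,.028)): go((V>190)&(S<110)&(np.arange(480)[:,None]>210),[s],z)
P=go((V>220)&(S<50),[(239,196),(277,193),(314,190),(352,186)],.018)
d=P-P.mean(0);print(np.linalg.norm(P[:,None]-P,axis=2).round(4))
E
```

```text
0.4
(145, 229) 261 [145.3 228.5] cent [521.9 355.7  34. ] encl 522.2 355.7 d 38.6 eqd 38.0
(251, 270) 427 [250.9 269.6] cent [440.7 130.2  40. ] encl 440.8 130.3 d 48.5 eqd 48.3
(363, 267) 617 [363.4 267.1] cent [ 451.1 -102.1   46. ] encl 451.3 -102.4 d 58.0 eqd 57.8
(485, 231) 158 [485.5 230.4] cent [ 534.  -358.2   28. ] encl 533.7 -358.3 d 30.0 eqd 29.8
(352, 186) 842 [351.4 186. ] cent [623.9 -76.5  18. ] encl 623.8 -76.4 d 70.2 eqd 69.3
(314, 190) 842 [314.  189.5] cent [614.6   3.1  18. ] encl 614.7 3.1 d 70.1 eqd 69.3
(277, 193) 843 [276.7 193.1] cent [605.3  82.6  18. ] encl 605.4 82.7 d 70.5 eqd 69.4
(239, 196) 838 [239.4 196.5] cent [596.2 162.2  18. ] encl 596.1 162.0 d 70.7 eqd 69.2
[[0.     0.0801 0.1602 0.2403]
 [0.0801 0.     0.0801 0.1602]
 [0.1602 0.0801 0.     0.0801]
 [0.2403 0.1602 0.0801 0.    ]]
```

```bash
cat >> h.py <<'E'
YAW=1.686
CH=dict(a=(.534,-.358),b=(.522,.3557),c=(.4407,.1302),d=(.4512,-.1022))
RD=dict(a=(.5962,.1621),b=(.6053,.0827),c=(.6147,.0031),d=(.6239,-.0764))
def plan(x,y,z=None,n=None,yaw=YAW):
    s=bot.sense();p=np.array(s["eef_pos"]);r=s["tool_rot"]
    z=p[2] if z is None else z
    D=np.array([x,y,z])-p; dy=(yaw-r[2]+np.pi)%(2*np.pi)-np.pi
    print("t",round(s["time"],2),"pos",p.round(4),"rpy",np.round(r,3),"open",round(s["opening"],4))
    n=n or int(max(1,np.ceil(np.linalg.norm(D)/.039),np.ceil(abs(np.degrees(dy))/6.9)))
    print("n",n)
    for i in range(n):
        R=Ro.from_euler('xyz',[r[0],r[1],r[2]+dy*i/n]).as_matrix()
        t=R.T@(D/n); print(np.round(t,4).tolist(),"spin",round(-np.degrees(dy)/n,2))
        if abs(dy)<.02: break
E
python3 -c "
from h import *
plan(*CH['b'])"
```

```text
t 0.4 pos [0.2276 0.582  0.2481] rpy [-3.141 -0.     2.769] open 0.0856
n 10
[-0.0357, -0.0104, 0.0] spin 6.2
[-0.0366, -0.0064, 0.0] spin 6.2
[-0.0371, -0.0024, 0.0] spin 6.2
[-0.0371, 0.0016, -0.0] spin 6.2
[-0.0367, 0.0056, -0.0] spin 6.2
[-0.0359, 0.0095, -0.0] spin 6.2
[-0.0347, 0.0133, -0.0] spin 6.2
[-0.033, 0.017, -0.0] spin 6.2
[-0.031, 0.0205, -0.0] spin 6.2
[-0.0286, 0.0237, -0.0] spin 6.2
```

```bash
python3 -m handwheel '[{"tx":-0.036,"ty":-0.010,"spin":6.2,"hand":0.085},{"tx":-0.037,"ty":-0.006,"spin":6.2},{"tx":-0.037,"ty":-0.002,"spin":6.2},{"tx":-0.037,"ty":0.002,"spin":6.2},{"tx":-0.037,"ty":0.006,"spin":6.2},{"tx":-0.036,"ty":0.010,"spin":6.2},{"tx":-0.035,"ty":0.013,"spin":6.2},{"tx":-0.033,"ty":0.017,"spin":6.2}]' 30
python3 -c "
from h import *
plan(*CH['b'],z=.1)"
```

```text
t 0.4 pos [0.2276 0.582  0.2481] rpy [-3.141 -0.     2.769] open 0.0856
n 11
[-0.0324, -0.0094, 0.0135] spin 5.64
[-0.0332, -0.0062, 0.0135] spin 5.64
[-0.0336, -0.0029, 0.0135] spin 5.64
[-0.0338, 0.0004, 0.0135] spin 5.64
[-0.0336, 0.0038, 0.0135] spin 5.64
[-0.033, 0.007, 0.0135] spin 5.64
[-0.0322, 0.0102, 0.0135] spin 5.64
[-0.031, 0.0134, 0.0135] spin 5.64
[-0.0295, 0.0163, 0.0135] spin 5.64
[-0.0278, 0.0192, 0.0135] spin 5.64
[-0.0258, 0.0218, 0.0135] spin 5.64validation failed for argument at $[0]...
```

```bash
python3 -m handwheel '[{"hand":0.085,"tx":-0.036,"ty":-0.010,"tz":0,"spin":6.2},{"hand":0.085,"tx":-0.037,"ty":-0.006,"tz":0,"spin":6.2},{"hand":0.085,"tx":-0.037,"ty":-0.002,"tz":0,"spin":6.2},{"hand":0.085,"tx":-0.037,"ty":0.002,"tz":0,"spin":6.2},{"hand":0.085,"tx":-0.037,"ty":0.006,"tz":0,"spin":6.2},{"hand":0.085,"tx":-0.036,"ty":0.010,"tz":0,"spin":6.2},{"hand":0.085,"tx":-0.035,"ty":0.013,"tz":0,"spin":6.2},{"hand":0.085,"tx":-0.033,"ty":0.017,"tz":0,"spin":6.2}]' 30
python3 -c "
from h import *
plan(*CH['b'],z=.1)"
```

```text
time: 1.07
eef_pos: [0.4617, 0.4028, 0.2464]
tool_rot: [-3.137, -0.006, 1.891]
ft_force: [0.8, -0.2, 0.6]
opening: 0.0846
t 1.07 pos [0.4617 0.4028 0.2464] rpy [-3.137 -0.006  1.891] open 0.0846
n 5
[-0.0129, 0.0086, 0.0292] spin 2.35
[-0.0126, 0.0091, 0.0292] spin 2.35
[-0.0122, 0.0096, 0.0292] spin 2.35
[-0.0118, 0.0101, 0.0292] spin 2.35
[-0.0114, 0.0106, 0.0292] spin 2.35
```

All keys are needed in every row. Each row falls a few percent short of what it commands.

```bash
python3 -m handwheel '[{"hand":0.085,"tx":-0.013,"ty":0.009,"tz":0.03,"spin":2.5},{"hand":0.085,"tx":-0.013,"ty":0.009,"tz":0.03,"spin":2.5},{"hand":0.085,"tx":-0.013,"ty":0.01,"tz":0.03,"spin":2.5},{"hand":0.085,"tx":-0.013,"ty":0.011,"tz":0.03,"spin":2.5},{"hand":0.085,"tx":-0.012,"ty":0.011,"tz":0.03,"spin":2.5},{"hand":0.085,"tx":0,"ty":0,"tz":0,"spin":0}]'
python3 -c "
from h import *
plan(*CH['b'],z=.022)
c=vision.camera('wrist');cv2.imwrite('pics/w1.png',c['image'][:,:,::-1]);print(c['vfov'],c['eye'],c['rotation'])"
```

```text
time: 1.57
eef_pos: [0.5385, 0.3396, 0.095]
tool_rot: [3.135, -0.007, 1.637]
ft_force: [-0.5, -1.2, -1.5]
opening: 0.0848
t 1.57 pos [0.5385 0.3396 0.095 ] rpy [ 3.135 -0.007  1.637] open 0.0848
n 2
[0.0083, -0.0079, 0.0365] spin -1.4
[0.0085, -0.0077, 0.0365] spin -1.4
65.70646984690485 [0.53297449 0.41760091 0.22069917] [-0.31127894 -0.00686388  0.0662927 ]
```

View pics/w1.png

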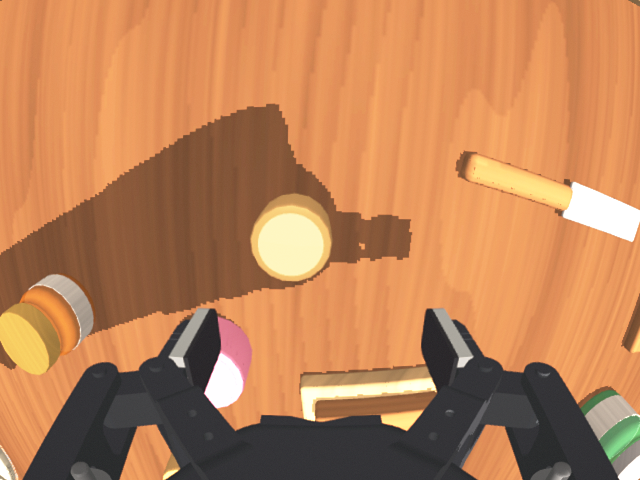

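The wrist view shows the cheese top at (291,243), between and ahead of the jaws. The arm overshot by about 16 mm. I'll check the position against this camera.

```bash
python3 -c "
from h import *
c=vision.camera('wrist');c['fish']=1
print(at(c,291,243,.034))
plan(*CH['b'],z=.05)"
python3 -m handwheel '[{"hand":0.085,"tx":0.009,"ty":-0.008,"tz":0,"spin":-1.4},{"hand":0.085,"tx":0.008,"ty":-0.008,"tz":0.0,"spin":-1.4},{"hand":0.085,"tx":0,"ty":0,"tz":0,"spin":0},{"hand":0.085,"tx":0,"ty":0,"tz":0,"spin":0}]'
python3 -c "
from h import *
plan(*CH['b'],z=.022)"
```

```text
[0.52245452 0.35697035 0.034     ]
t 1.67 pos [0.5385 0.3442 0.1005] rpy [ 3.13  -0.012  1.644] open 0.0847
n 2
[0.006, -0.0081, 0.0252] spin -1.21
[0.0062, -0.008, 0.0252] spin -1.21
time: 2.0
eef_pos: [0.5186, 0.3681, 0.1073]
tool_rot: [3.123, -0.019, 1.707]
ft_force: [-0.3, -0.5, -0.8]
opening: 0.085
t 2.0 pos [0.5186 0.3681 0.1073] rpy [ 3.123 -0.019  1.707] open 0.085
n 3
[-0.0048, 0.0, 0.0283] spin 0.4
[-0.0048, 0.0, 0.0283] spin 0.4
[-0.0048, 0.0001, 0.0283] spin 0.4
```

```bash
python3 -m handwheel '[{"hand":0.085,"tx":-0.007,"ty":0,"tz":0.02,"spin":0},{"hand":0.085,"tx":-0.007,"ty":0,"tz":0.02,"spin":0}]'
python3 -m handwheel '[{"hand":0.085,"tx":0,"ty":0,"tz":0,"spin":0}]'
python3 -m handwheel '[{"hand":0.085,"tx":0,"ty":0,"tz":0,"spin":0}]'
python3 -c "
from h import *
plan(*CH['b'],z=.022)"
```

```text
time: 2.17
eef_pos: [0.5221, 0.3625, 0.0739]
tool_rot: [3.112, -0.029, 1.716]
ft_force: [-0.4, -0.4, -0.7]
opening: 0.0848
time: 2.25
eef_pos: [0.5207, 0.3615, 0.0717]
tool_rot: [3.115, -0.027, 1.716]
ft_force: [-1.1, -1.5, -0.8]
opening: 0.0848
time: 2.33
eef_pos: [0.5205, 0.3624, 0.0727]
tool_rot: [3.115, -0.028, 1.717]
ft_force: [-0.4, -0.2, 0.8]
opening: 0.0851
t 2.33 pos [0.5205 0.3624 0.0727] rpy [ 3.115 -0.028  1.717] open 0.0851
n 2
[-0.0041, -0.0004, 0.0252] spin 0.89
[-0.0041, -0.0004, 0.0252] spin 0.89
```

```bash
python3 -m handwheel '[{"hand":0.085,"tx":-0.003,"ty":0,"tz":0.015,"spin":0.5},{"hand":0.085,"tx":-0.003,"ty":0,"tz":0.015,"spin":0.5},{"hand":0.085,"tx":-0.001,"ty":0,"tz":0.012,"spin":0.5},{"hand":0.085,"tx":0,"ty":0,"tz":0.005,"spin":0},{"hand":0.085,"tx":0,"ty":0,"tz":0,"spin":0}]'
python3 -c "
from h import *
plan(*CH['b'],z=.022)"
```

```text
time: 2.75
eef_pos: [0.5245, 0.3624, 0.0313]
tool_rot: [3.108, -0.035, 1.694]
ft_force: [-0.1, -0.4, 0.4]
opening: 0.0851
t 2.75 pos [0.5245 0.3624 0.0313] rpy [ 3.108 -0.035  1.694] open 0.0851
n 1
[-0.0066, -0.0036, 0.009] spin 0.44
```

```bash
python3 -m handwheel '[{"hand":0.085,"tx":-0.006,"ty":-0.002,"tz":0.006,"spin":0},{"hand":0.085,"tx":-0.001,"ty":0,"tz":0.003,"spin":0},{"hand":0.085,"tx":0,"ty":0,"tz":0,"spin":0}]'
python3 -c "
from h import *
plan(*CH['b'],z=.022)"
```

```text
time: 3.0
eef_pos: [0.5243, 0.3565, 0.0233]
tool_rot: [3.106, -0.037, 1.695]
ft_force: [0.4, 0.2, 0.5]
opening: 0.0848
t 3.0 pos [0.5243 0.3565 0.0233] rpy [ 3.106 -0.037  1.695] open 0.0848
n 1
[-0.0006, -0.0024, 0.0012] spin 0.54
```

```bash
python3 -m handwheel '[{"hand":0.03,"tx":0,"ty":0,"tz":0,"spin":0},{"hand":0.03,"tx":0,"ty":0,"tz":0,"spin":0},{"hand":0.03,"tx":0,"ty":0,"tz":0,"spin":0},{"hand":0.03,"tx":0,"ty":0,"tz":0,"spin":0}]' 30
python3 -m handwheel '[{"hand":0.03,"tx":0,"ty":0,"tz":0,"spin":0},{"hand":0.03,"tx":0,"ty":0,"tz":0,"spin":0},{"hand":0.03,"tx":0,"ty":0,"tz":0,"spin":0},{"hand":0.03,"tx":0,"ty":0,"tz":0,"spin":0}]' 30
```

```text
time: 3.33
eef_pos: [0.525, 0.3566, 0.0248]
tool_rot: [3.104, -0.038, 1.695]
ft_force: [-0.1, -0.3, -0.3]
opening: 0.0442
time: 3.67
eef_pos: [0.5251, 0.3569, 0.0252]
tool_rot: [3.104, -0.038, 1.695]
ft_force: [0.1, -0.1, -0.8]
opening: 0.0441
```

```bash
python3 -m handwheel '[{"hand":0.03,"tx":0,"ty":0,"tz":-0.02,"spin":0},{"hand":0.03,"tx":0,"ty":0,"tz":-0.03,"spin":0},{"hand":0.03,"tx":0,"ty":0,"tz":-0.02,"spin":0},{"hand":0.03,"tx":0,"ty":0,"tz":-0.005,"spin":0}]'
python3 -c "
from h import *
plan(*RD['b'],z=.1)"
```

```text
time: 4.0
eef_pos: [0.5202, 0.3523, 0.0985]
tool_rot: [3.111, -0.033, 1.695]
ft_force: [0.6, 0.2, 0.1]
opening: 0.0439
t 4.0 pos [0.5202 0.3523 0.0985] rpy [ 3.111 -0.033  1.695] open 0.0439
n 8
[-0.0347, 0.0064, -0.0011] spin 0.07
```

```bash
python3 -m handwheel '[{"hand":0.03,"tx":-0.02,"ty":0.004,"tz":-0.001,"spin":0},{"hand":0.03,"tx":-0.037,"ty":0.007,"tz":-0.001,"spin":0},{"hand":0.03,"tx":-0.037,"ty":0.007,"tz":-0.001,"spin":0},{"hand":0.03,"tx":-0.037,"ty":0.007,"tz":-0.001,"spin":0},{"hand":0.03,"tx":-0.037,"ty":0.007,"tz":-0.001,"spin":0},{"hand":0.03,"tx":-0.037,"ty":0.007,"tz":-0.001,"spin":0},{"hand":0.03,"tx":-0.025,"ty":0.004,"tz":-0.001,"spin":0},{"hand":0.03,"tx":-0.012,"ty":0.002,"tz":0,"spin":0}]'
python3 -c "
from h import *
plan(*RD['b'],z=.05)"
```

```text
time: 4.67
eef_pos: [0.5958, 0.1173, 0.0949]
tool_rot: [3.11, -0.039, 1.71]
ft_force: [-0.4, -0.4, -0.6]
opening: 0.0442
t 4.67 pos [0.5958 0.1173 0.0949] rpy [ 3.11  -0.039  1.71 ] open 0.0442
n 2
[-0.0187, 0.0016, 0.0218] spin 0.7
[-0.0186, 0.0018, 0.0218] spin 0.7
```

```bash
python3 -m handwheel '[{"hand":0.03,"tx":-0.013,"ty":0.001,"tz":0.003,"spin":0.5},{"hand":0.03,"tx":-0.013,"ty":0.001,"tz":0.008,"spin":0.5},{"hand":0.03,"tx":-0.008,"ty":0.001,"tz":0.008,"spin":0.4},{"hand":0.03,"tx":-0.003,"ty":0.001,"tz":0.008,"spin":0},{"hand":0.03,"tx":0,"ty":0,"tz":0.004,"spin":0},{"hand":0.03,"tx":0,"ty":0,"tz":0,"spin":0}]'
python3 -c "
from h import *
plan(*RD['b'],z=.0435)"
```

```text
time: 5.17
eef_pos: [0.6048, 0.0765, 0.0555]
tool_rot: [3.115, -0.038, 1.679]
ft_force: [-0.3, 0.5, -0.7]
opening: 0.0445
t 5.17 pos [0.6048 0.0765 0.0555] rpy [ 3.115 -0.038  1.679] open 0.0445
n 1
[0.0057, 0.0008, 0.0122] spin -0.43
```

```bash
python3 -m handwheel '[{"hand":0.03,"tx":0.005,"ty":0.001,"tz":0.004,"spin":-0.4},{"hand":0.03,"tx":0.001,"ty":0,"tz":0.004,"spin":0},{"hand":0.03,"tx":0,"ty":0,"tz":0.002,"spin":0},{"hand":0.03,"tx":0,"ty":0,"tz":0,"spin":0}]'
python3 -c "
from h import *
plan(*RD['b'],z=.0435)"
```

```text
time: 5.5
eef_pos: [0.6044, 0.0889, 0.0438]
tool_rot: [3.116, -0.04, 1.693]
ft_force: [-0.9, 0.6, -0.8]
opening: 0.0441
t 5.5 pos [0.6044 0.0889 0.0438] rpy [ 3.116 -0.04   1.693] open 0.0441
n 1
[-0.0063, 0.0001, 0.0] spin 0.4
```

```bash
python3 -m handwheel '[{"hand":0.03,"tx":-0.005,"ty":0.001,"tz":-0.001,"spin":0.2},{"hand":0.03,"tx":0,"ty":0,"tz":0,"spin":0},{"hand":0.03,"tx":0,"ty":0,"tz":0,"spin":0}]'
python3 -c "
from h import *
plan(*RD['b'],z=.0432)"
```

```text
time: 5.75
eef_pos: [0.6062, 0.0853, 0.0452]
tool_rot: [3.115, -0.041, 1.692]
ft_force: [-0.3, 0.1, -0.1]
opening: 0.0442
t 5.75 pos [0.6062 0.0853 0.0452] rpy [ 3.115 -0.041  1.692] open 0.0442
n 1
[-0.0025, -0.0013, 0.0018] spin 0.33
```

```bash
python3 -m handwheel '[{"hand":0.03,"tx":-0.002,"ty":-0.001,"tz":0.001,"spin":0},{"hand":0.03,"tx":0,"ty":0,"tz":0.001,"spin":0},{"hand":0.03,"tx":0,"ty":0,"tz":0,"spin":0}]'
```

```text
time: 6.0
eef_pos: [0.6061, 0.0824, 0.0438]
tool_rot: [3.114, -0.041, 1.691]
ft_force: [0.2, 0.4, -0.6]
opening: 0.0445
```

```bash
python3 -m handwheel '[{"hand":0.047,"tx":0,"ty":0,"tz":0,"spin":0},{"hand":0.055,"tx":0,"ty":0,"tz":0,"spin":0},{"hand":0.07,"tx":0,"ty":0,"tz":0,"spin":0},{"hand":0.08,"tx":0,"ty":0,"tz":0,"spin":0},{"hand":0.085,"tx":0,"ty":0,"tz":0,"spin":0}]'
python3 -m handwheel '[{"hand":0.085,"tx":0,"ty":0,"tz":-0.01,"spin":0},{"hand":0.085,"tx":0,"ty":0,"tz":-0.025,"spin":0},{"hand":0.085,"tx":0,"ty":0,"tz":-0.025,"spin":0},{"hand":0.085,"tx":0,"ty":0,"tz":-0.01,"spin":0}]'
python3 -c "
from h import *
plan(*CH['c'],z=.12)
c=vision.camera('top');cv2.imwrite('pics/t2.png',c['image'][:,:,::-1])
c=vision.camera('scene');cv2.imwrite('pics/s2.png',c['image'][:,:,::-1])
"
```

```text
time: 6.42
eef_pos: [0.6066, 0.082, 0.0443]
tool_rot: [3.113, -0.041, 1.69]
ft_force: [-0.9, -0.2, 0.7]
opening: 0.0848
time: 6.75
eef_pos: [0.6025, 0.0787, 0.1147]
tool_rot: [3.12, -0.04, 1.69]
ft_force: [0.5, -0.6, 0.8]
opening: 0.0849
t 6.75 pos [0.6025 0.0787 0.1147] rpy [ 3.12 -0.04  1.69] open 0.0849
n 5
[0.0141, -0.0309, -0.0012] spin 0.05
```

View pics/s2.png

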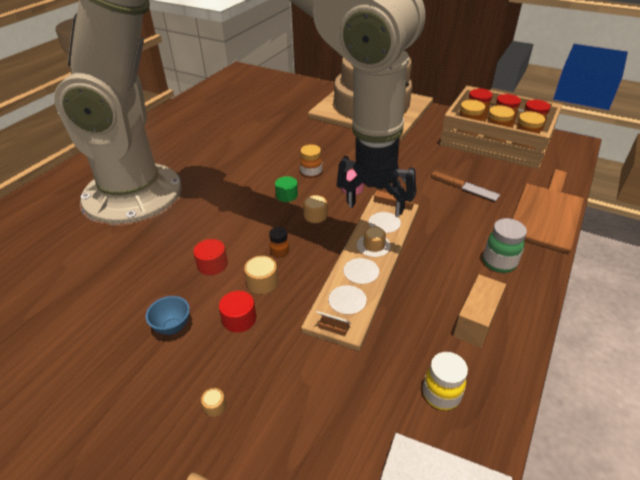

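Cheese b stands on the third round from the card, at (373,240). Next is c.

```bash
python3 -m handwheel '[{"hand":0.085,"tx":0.008,"ty":-0.018,"tz":0,"spin":0},{"hand":0.085,"tx":0.014,"ty":-0.031,"tz":0,"spin":0},{"hand":0.085,"tx":0.014,"ty":-0.031,"tz":0,"spin":0},{"hand":0.085,"tx":0.014,"ty":-0.031,"tz":0,"spin":0},{"hand":0.085,"tx":0.01,"ty":-0.022,"tz":0,"spin":0},{"hand":0.085,"tx":0.004,"ty":-0.010,"tz":0,"spin":0},{"hand":0.085,"tx":0,"ty":-0.001,"tz":0,"spin":0}]'
python3 -c "
from h import *
plan(*CH['c'],z=.025)"
```

```text
time: 7.43
eef_pos: [0.443, 0.1257, 0.1058]
tool_rot: [3.124, -0.037, 1.691]
ft_force: [0.0, 0.5, -0.4]
opening: 0.0851
t 7.43 pos [0.443  0.1257 0.1058] rpy [ 3.124 -0.037  1.691] open 0.0851
n 3
[0.0006, -0.001, 0.0269] spin 0.09
```

```bash
python3 -m handwheel '[{"hand":0.085,"tx":0,"ty":-0.001,"tz":0.012,"spin":0},{"hand":0.085,"tx":0.001,"ty":-0.001,"tz":0.018,"spin":0},{"hand":0.085,"tx":0,"ty":0,"tz":0.018,"spin":0},{"hand":0.085,"tx":0,"ty":0,"tz":0.015,"spin":0},{"hand":0.085,"tx":0,"ty":0,"tz":0.008,"spin":0},{"hand":0.085,"tx":0,"ty":0,"tz":0.001,"spin":0}]'
python3 -c "
from h import *
plan(*CH['c'],z=.025)"
```

```text
time: 7.93
eef_pos: [0.4428, 0.1291, 0.0292]
tool_rot: [3.123, -0.037, 1.692]
ft_force: [-0.8, -0.4, -0.8]
opening: 0.0848
t 7.93 pos [0.4428 0.1291 0.0292] rpy [ 3.123 -0.037  1.692] open 0.0848
n 1
[0.0012, -0.0021, 0.0042] spin 0.35
```

```bash
python3 -m handwheel '[{"hand":0.085,"tx":0.001,"ty":-0.001,"tz":0.004,"spin":0},{"hand":0.03,"tx":0,"ty":0,"tz":0,"spin":0},{"hand":0.03,"tx":0,"ty":0,"tz":0,"spin":0},{"hand":0.03,"tx":0,"ty":0,"tz":0,"spin":0},{"hand":0.03,"tx":0,"ty":0,"tz":0,"spin":0},{"hand":0.03,"tx":0,"ty":0,"tz":0,"spin":0}]' 30
python3 -m handwheel '[{"hand":0.03,"tx":0,"ty":0,"tz":0,"spin":0},{"hand":0.03,"tx":0,"ty":0,"tz":0,"spin":0}]' 30
```

```text
time: 8.43
eef_pos: [0.4434, 0.1297, 0.0263]
tool_rot: [3.122, -0.037, 1.691]
ft_force: [-0.6, -0.7, -1.0]
opening: 0.0533
time: 8.6
eef_pos: [0.4438, 0.1299, 0.0269]
tool_rot: [3.12, -0.037, 1.691]
ft_force: [0.8, 1.0, -1.2]
opening: 0.0531
```

```bash
python3 -m handwheel '[{"hand":0.03,"tx":0,"ty":0,"tz":-0.015,"spin":0},{"hand":0.03,"tx":0,"ty":0,"tz":-0.03,"spin":0},{"hand":0.03,"tx":0,"ty":0,"tz":-0.025,"spin":0},{"hand":0.03,"tx":0,"ty":0,"tz":-0.01,"spin":0},{"hand":0.03,"tx":0,"ty":0,"tz":-0.002,"spin":0}]'
python3 -c "
from h import *
plan(*RD['c'],z=.11)"
```

```text
time: 9.02
eef_pos: [0.4408, 0.1258, 0.1108]
tool_rot: [3.124, -0.035, 1.691]
ft_force: [-0.3, 0.2, -1.7]
opening: 0.0532
t 9.02 pos [0.4408 0.1258 0.1108] rpy [ 3.124 -0.035  1.691] open 0.0532
n 6
[-0.0238, 0.0263, -0.0002] spin 0.04
```

```bash
python3 -m handwheel '[{"hand":0.03,"tx":-0.013,"ty":0.014,"tz":-0.001,"spin":0},{"hand":0.03,"tx":-0.024,"ty":0.026,"tz":-0.001,"spin":0},{"hand":0.03,"tx":-0.026,"ty":0.029,"tz":-0.001,"spin":0},{"hand":0.03,"tx":-0.026,"ty":0.029,"tz":-0.001,"spin":0},{"hand":0.03,"tx":-0.024,"ty":0.026,"tz":-0.001,"spin":0},{"hand":0.03,"tx":-0.016,"ty":0.018,"tz":0,"spin":0},{"hand":0.03,"tx":-0.006,"ty":0.007,"tz":0,"spin":0},{"hand":0.03,"tx":0,"ty":0,"tz":0,"spin":0}]'
python3 -c "
from h import *
plan(*RD['c'],z=.055)"
```

```text
time: 9.68
eef_pos: [0.6101, 0.0075, 0.1085]
tool_rot: [3.126, -0.037, 1.7]
ft_force: [-0.2, -0.3, -0.5]
opening: 0.0532
t 9.68 pos [0.6101 0.0075 0.1085] rpy [ 3.126 -0.037  1.7  ] open 0.0532
n 2
[-0.0035, 0.0016, 0.0267] spin 0.41
```

```bash
python3 -m handwheel '[{"hand":0.03,"tx":-0.002,"ty":0.001,"tz":0.008,"spin":0.4},{"hand":0.03,"tx":-0.002,"ty":0.001,"tz":0.014,"spin":0.3},{"hand":0.03,"tx":-0.001,"ty":0,"tz":0.014,"spin":0},{"hand":0.03,"tx":-0.001,"ty":0,"tz":0.012,"spin":0},{"hand":0.03,"tx":0,"ty":0,"tz":0.006,"spin":0},{"hand":0.03,"tx":0,"ty":0,"tz":0,"spin":0}]'
python3 -c "
from h import *
plan(*RD['c'],z=.0452)"
```

```text
time: 10.18
eef_pos: [0.6091, 0.0067, 0.0464]
tool_rot: [3.132, -0.039, 1.688]
ft_force: [-0.6, 0.4, -0.9]
opening: 0.0528
t 10.18 pos [0.6091 0.0067 0.0464] rpy [ 3.132 -0.039  1.688] open 0.0528
n 1
[-0.0043, 0.0051, 0.0011] spin 0.12
```

```bash
python3 -m handwheel '[{"hand":0.03,"tx":-0.002,"ty":0.003,"tz":-0.002,"spin":0},{"hand":0.03,"tx":-0.002,"ty":0.002,"tz":0,"spin":0},{"hand":0.03,"tx":0,"ty":0,"tz":0,"spin":0},{"hand":0.03,"tx":0,"ty":0,"tz":0,"spin":0}]'
python3 -c "
from h import *
plan(*RD['c'],z=.0452)"
```

```text
time: 10.52
eef_pos: [0.6148, 0.0045, 0.0493]
tool_rot: [3.132, -0.04, 1.69]
ft_force: [-0.5, 0.4, -1.0]
opening: 0.0533
t 10.52 pos [0.6148 0.0045 0.0493] rpy [ 3.132 -0.04   1.69 ] open 0.0533
n 1
[-0.0016, -0.0003, 0.0041] spin 0.23
```

```bash
python3 -m handwheel '[{"hand":0.03,"tx":-0.001,"ty":0,"tz":0.002,"spin":0},{"hand":0.03,"tx":0,"ty":0,"tz":0.002,"spin":0},{"hand":0.03,"tx":0,"ty":0,"tz":0,"spin":0},{"hand":0.03,"tx":0,"ty":0,"tz":0,"spin":0}]'
```

```text
time: 10.85
eef_pos: [0.6163, 0.0034, 0.0468]
tool_rot: [3.128, -0.04, 1.69]
ft_force: [-0.7, -0.7, -1.1]
opening: 0.0533
```

```bash
python3 -m handwheel '[{"hand":0.03,"tx":0,"ty":-0.001,"tz":0.002,"spin":0},{"hand":0.03,"tx":0,"ty":0,"tz":0.001,"spin":0},{"hand":0.03,"tx":0,"ty":0,"tz":0,"spin":0}]'
```

```text
time: 11.1
eef_pos: [0.6153, 0.0034, 0.0436]
tool_rot: [3.128, -0.04, 1.69]
ft_force: [-0.7, 0.7, -0.8]
opening: 0.0533
```

```bash
python3 -m handwheel '[{"hand":0.055,"tx":0,"ty":0,"tz":0,"spin":0},{"hand":0.06,"tx":0,"ty":0,"tz":0,"spin":0},{"hand":0.07,"tx":0,"ty":0,"tz":0,"spin":0},{"hand":0.08,"tx":0,"ty":0,"tz":0,"spin":0},{"hand":0.085,"tx":0,"ty":0,"tz":0,"spin":0}]'
python3 -m handwheel '[{"hand":0.085,"tx":0,"ty":0,"tz":-0.01,"spin":0},{"hand":0.085,"tx":0,"ty":0,"tz":-0.025,"spin":0},{"hand":0.085,"tx":0,"ty":0,"tz":-0.025,"spin":0},{"hand":0.085,"tx":0,"ty":0,"tz":-0.012,"spin":0},{"hand":0.085,"tx":0,"ty":0,"tz":-0.002,"spin":0}]'
python3 -c "
from h import *
plan(*CH['d'],z=.12)"
```

```text
time: 11.52
eef_pos: [0.6157, 0.0034, 0.0441]
tool_rot: [3.127, -0.04, 1.69]
ft_force: [-0.6, 0.2, 1.4]
opening: 0.0849
time: 11.93
eef_pos: [0.6139, -0.0, 0.1219]
tool_rot: [3.13, -0.04, 1.689]
ft_force: [1.0, -0.3, -0.2]
opening: 0.0851
t 11.93 pos [ 0.6139 -0.      0.1219] rpy [ 3.13  -0.04   1.689] open 0.0851
n 5
[-0.0165, -0.0347, -0.0007] spin 0.04
```

```bash
python3 -m handwheel '[{"hand":0.085,"tx":-0.008,"ty":-0.017,"tz":0,"spin":0},{"hand":0.085,"tx":-0.015,"ty":-0.031,"tz":0,"spin":0},{"hand":0.085,"tx":-0.016,"ty":-0.034,"tz":0,"spin":0},{"hand":0.085,"tx":-0.016,"ty":-0.034,"tz":0,"spin":0},{"hand":0.085,"tx":-0.013,"ty":-0.027,"tz":0,"spin":0},{"hand":0.085,"tx":-0.008,"ty":-0.017,"tz":0,"spin":0},{"hand":0.085,"tx":-0.003,"ty":-0.006,"tz":0,"spin":0},{"hand":0.085,"tx":0,"ty":0,"tz":0,"spin":0}]'
python3 -c "
from h import *
plan(*CH['d'],z=.027)"
```

```text
time: 12.6
eef_pos: [0.4536, -0.0997, 0.1172]
tool_rot: [3.123, -0.042, 1.693]
ft_force: [0.3, -0.2, -0.6]
opening: 0.0846
t 12.6 pos [ 0.4536 -0.0997  0.1172] rpy [ 3.123 -0.042  1.693] open 0.0846
n 3
[-0.002, -0.0015, 0.03] spin 0.13
```

```bash
python3 -m handwheel '[{"hand":0.085,"tx":-0.002,"ty":-0.001,"tz":0.012,"spin":0},{"hand":0.085,"tx":-0.002,"ty":-0.001,"tz":0.02,"spin":0},{"hand":0.085,"tx":-0.001,"ty":-0.001,"tz":0.02,"spin":0},{"hand":0.085,"tx":0,"ty":0,"tz":0.012,"spin":0},{"hand":0.085,"tx":0,"ty":0,"tz":0.005,"spin":0}]'
python3 -c "
from h import *
plan(*CH['d'],z=.027)"
```

```text
time: 13.02
eef_pos: [0.4605, -0.0989, 0.0485]
tool_rot: [3.113, -0.041, 1.698]
ft_force: [0.8, 0.3, 0.0]
opening: 0.0854
t 13.02 pos [ 0.4605 -0.0989  0.0485] rpy [ 3.113 -0.041  1.698] open 0.0854
n 1
[-0.003, -0.0102, 0.0211] spin 0.67
```

```bash
python3 -m handwheel '[{"hand":0.085,"tx":-0.002,"ty":-0.005,"tz":-0.002,"spin":0.3},{"hand":0.085,"tx":0,"ty":-0.004,"tz":0,"spin":0},{"hand":0.085,"tx":0,"ty":0,"tz":0,"spin":0}]'
python3 -c "
from h import *
plan(*CH['d'],z=.027)"
```

```text
time: 13.27
eef_pos: [0.4527, -0.1006, 0.0495]
tool_rot: [3.115, -0.041, 1.695]
ft_force: [0.3, 0.1, -0.5]
opening: 0.0852
t 13.27 pos [ 0.4527 -0.1006  0.0495] rpy [ 3.115 -0.041  1.695] open 0.0852
n 1
[-0.0023, -0.0023, 0.0224] spin 0.52
```

```bash
python3 -m handwheel '[{"hand":0.085,"tx":-0.001,"ty":-0.002,"tz":0.007,"spin":0},{"hand":0.085,"tx":-0.001,"ty":-0.001,"tz":0.008,"spin":0},{"hand":0.085,"tx":0,"ty":0,"tz":0.005,"spin":0},{"hand":0.085,"tx":0,"ty":0,"tz":0.002,"spin":0}]'
python3 -c "
from h import *
plan(*CH['d'],z=.027)"
```

```text
time: 13.6
eef_pos: [0.4526, -0.102, 0.0282]
tool_rot: [3.109, -0.04, 1.696]
ft_force: [0.0, 0.2, 0.9]
opening: 0.085
t 13.6 pos [ 0.4526 -0.102   0.0282] rpy [ 3.109 -0.04   1.696] open 0.085
n 1
[-0.0001, -0.0014, 0.0011] spin 0.57
```

```bash
python3 -m handwheel '[{"hand":0.04,"tx":0,"ty":0,"tz":0,"spin":0},{"hand":0.04,"tx":0,"ty":0,"tz":0,"spin":0},{"hand":0.04,"tx":0,"ty":0,"tz":0,"spin":0},{"hand":0.04,"tx":0,"ty":0,"tz":0,"spin":0},{"hand":0.04,"tx":0,"ty":0,"tz":0,"spin":0}]' 35
python3 -m handwheel '[{"hand":0.04,"tx":0,"ty":0,"tz":-0.015,"spin":0},{"hand":0.04,"tx":0,"ty":0,"tz":-0.03,"spin":0},{"hand":0.04,"tx":0,"ty":0,"tz":-0.025,"spin":0},{"hand":0.04,"tx":0,"ty":0,"tz":-0.012,"spin":0},{"hand":0.04,"tx":0,"ty":0,"tz":-0.002,"spin":0}]'
python3 -c "
from h import *
plan(*RD['d'],z=.12)"
```

```text
time: 14.02
eef_pos: [0.4522, -0.1021, 0.028]
tool_rot: [3.111, -0.041, 1.695]
ft_force: [-0.2, 0.5, -1.2]
opening: 0.062
time: 14.43
eef_pos: [0.4479, -0.1059, 0.1132]
tool_rot: [3.117, -0.041, 1.695]
ft_force: [-0.6, 0.6, -1.8]
opening: 0.0623
t 14.43 pos [ 0.4479 -0.1059  0.1132] rpy [ 3.117 -0.041  1.695] open 0.0623
n 5
[0.0016, 0.0357, -0.0004] spin 0.1
```

```bash
python3 -m handwheel '[{"hand":0.04,"tx":0.001,"ty":0.015,"tz":-0.001,"spin":0},{"hand":0.04,"tx":0.001,"ty":0.03,"tz":-0.001,"spin":0},{"hand":0.04,"tx":0.002,"ty":0.034,"tz":0,"spin":0},{"hand":0.04,"tx":0.002,"ty":0.034,"tz":0,"spin":0},{"hand":0.04,"tx":0.001,"ty":0.03,"tz":0,"spin":0},{"hand":0.04,"tx":0.001,"ty":0.018,"tz":0,"spin":0},{"hand":0.04,"tx":0,"ty":0.008,"tz":0,"spin":0},{"hand":0.04,"tx":0,"ty":0.002,"tz":0,"spin":0}]'
python3 -c "
from h import *
plan(*RD['d'],z=.056)"
```

```text
time: 15.1
eef_pos: [0.6212, -0.0742, 0.113]
tool_rot: [3.12, -0.046, 1.695]
ft_force: [-0.5, 1.0, -1.9]
opening: 0.0624
t 15.1 pos [ 0.6212 -0.0742  0.113 ] rpy [ 3.12  -0.046  1.695] open 0.0624
n 2
[-0.0026, 0.0006, 0.0284] spin 0.25
```

```bash
python3 -m handwheel '[{"hand":0.04,"tx":-0.002,"ty":0,"tz":0.01,"spin":0},{"hand":0.04,"tx":-0.001,"ty":0,"tz":0.016,"spin":0},{"hand":0.04,"tx":-0.001,"ty":0,"tz":0.014,"spin":0},{"hand":0.04,"tx":-0.001,"ty":0,"tz":0.008,"spin":0},{"hand":0.04,"tx":0,"ty":0,"tz":0.003,"spin":0},{"hand":0.04,"tx":0,"ty":0,"tz":0,"spin":0}]'
python3 -c "
from h import *
plan(*RD['d'],z=.046)"
```

```text
time: 15.6
eef_pos: [0.6176, -0.0781, 0.0532]
tool_rot: [3.127, -0.047, 1.693]
ft_force: [-0.3, -0.2, -0.6]
opening: 0.0623
t 15.6 pos [ 0.6176 -0.0781  0.0532] rpy [ 3.127 -0.047  1.693] open 0.0623
n 1
[0.0006, 0.0063, 0.0073] spin 0.39
```

```bash
python3 -m handwheel '[{"hand":0.04,"tx":0.001,"ty":0.004,"tz":0.003,"spin":0},{"hand":0.04,"tx":0,"ty":0.002,"tz":0.003,"spin":0},{"hand":0.04,"tx":0,"ty":0,"tz":0.001,"spin":0},{"hand":0.04,"tx":0,"ty":0,"tz":0,"spin":0}]'
python3 -c "
from h import *
plan(*RD['d'],z=.046)"
```

```text
time: 15.93
eef_pos: [0.6242, -0.0764, 0.047]
tool_rot: [3.125, -0.047, 1.692]
ft_force: [0.0, -0.8, -2.0]
opening: 0.0624
t 15.93 pos [ 0.6242 -0.0764  0.047 ] rpy [ 3.125 -0.047  1.692] open 0.0624
n 1
[-0.0, -0.0003, 0.001] spin 0.34
```

```bash
python3 -m handwheel '[{"hand":0.04,"tx":0,"ty":0,"tz":0.001,"spin":0},{"hand":0.04,"tx":0,"ty":0,"tz":0,"spin":0}]'
python3 -m handwheel '[{"hand":0.064,"tx":0,"ty":0,"tz":0,"spin":0},{"hand":0.07,"tx":0,"ty":0,"tz":0,"spin":0},{"hand":0.08,"tx":0,"ty":0,"tz":0,"spin":0},{"hand":0.085,"tx":0,"ty":0,"tz":0,"spin":0},{"hand":0.085,"tx":0,"ty":0,"tz":0,"spin":0}]'
python3 -m handwheel '[{"hand":0.085,"tx":0,"ty":0,"tz":-0.01,"spin":0},{"hand":0.085,"tx":0,"ty":0,"tz":-0.025,"spin":0},{"hand":0.085,"tx":0,"ty":0,"tz":-0.028,"spin":0},{"hand":0.085,"tx":0,"ty":0,"tz":-0.012,"spin":0},{"hand":0.085,"tx":0,"ty":0,"tz":-0.002,"spin":0}]'
python3 -c "
from h import *
plan(*CH['a'],z=.12)"
```

```text
time: 16.1
eef_pos: [0.6248, -0.0763, 0.0467]
tool_rot: [3.124, -0.046, 1.692]
ft_force: [0.4, 0.8, -1.7]
opening: 0.0621
time: 16.52
eef_pos: [0.6261, -0.0765, 0.0486]
tool_rot: [3.121, -0.046, 1.693]
ft_force: [0.4, 0.1, 0.4]
opening: 0.0852
time: 16.93
eef_pos: [0.6235, -0.0805, 0.1293]
tool_rot: [3.124, -0.046, 1.692]
ft_force: [-0.2, -0.3, 0.8]
opening: 0.0851
t 16.93 pos [ 0.6235 -0.0805  0.1293] rpy [ 3.124 -0.046  1.692] open 0.0851
n 8
[-0.0331, -0.0153, -0.0006] spin 0.04
```

```bash
python3 -m handwheel '[{"hand":0.085,"tx":-0.016,"ty":-0.008,"tz":0,"spin":0},{"hand":0.085,"tx":-0.033,"ty":-0.015,"tz":0,"spin":0},{"hand":0.085,"tx":-0.035,"ty":-0.016,"tz":0,"spin":0},{"hand":0.085,"tx":-0.035,"ty":-0.016,"tz":0,"spin":0},{"hand":0.085,"tx":-0.035,"ty":-0.016,"tz":0,"spin":0},{"hand":0.085,"tx":-0.03,"ty":-0.014,"tz":0,"spin":0},{"hand":0.085,"tx":-0.022,"ty":-0.01,"tz":0,"spin":0},{"hand":0.085,"tx":-0.012,"ty":-0.006,"tz":0,"spin":0}]'
python3 -c "
from h import *
plan(*CH['a'],z=.1)"
```

```text
time: 17.6
eef_pos: [0.5516, -0.3099, 0.1179]
tool_rot: [3.118, -0.049, 1.707]
ft_force: [-0.4, 1.3, 0.4]
opening: 0.0851
t 17.6 pos [ 0.5516 -0.3099  0.1179] rpy [ 3.118 -0.049  1.707] open 0.0851
n 2
[-0.023, -0.0122, 0.0075] spin 0.6
[-0.0232, -0.0119, 0.0075] spin 0.6
```

```bash
python3 -m handwheel '[{"hand":0.085,"tx":-0.016,"ty":-0.008,"tz":0.005,"spin":0.4},{"hand":0.085,"tx":-0.015,"ty":-0.006,"tz":0.012,"spin":0.4},{"hand":0.085,"tx":-0.009,"ty":-0.004,"tz":0.012,"spin":0.4},{"hand":0.085,"tx":-0.003,"ty":-0.002,"tz":0.012,"spin":0},{"hand":0.085,"tx":0,"ty":0,"tz":0.008,"spin":0},{"hand":0.085,"tx":0,"ty":0,"tz":0,"spin":0}]'
python3 -c "
from h import *
plan(*CH['a'],z=.022)
c=vision.camera('wrist');cv2.imwrite('pics/w3.png',c['image'][:,:,::-1])
"
```

```text
time: 18.1
eef_pos: [0.5333, -0.3596, 0.0622]
tool_rot: [3.121, -0.049, 1.677]
ft_force: [-1.2, 0.2, -0.3]
opening: 0.085
t 18.1 pos [ 0.5333 -0.3596  0.0622] rpy [ 3.121 -0.049  1.677] open 0.085
n 2
[-0.0002, 0.0, 0.0201] spin -0.27
```

View pics/w3.png

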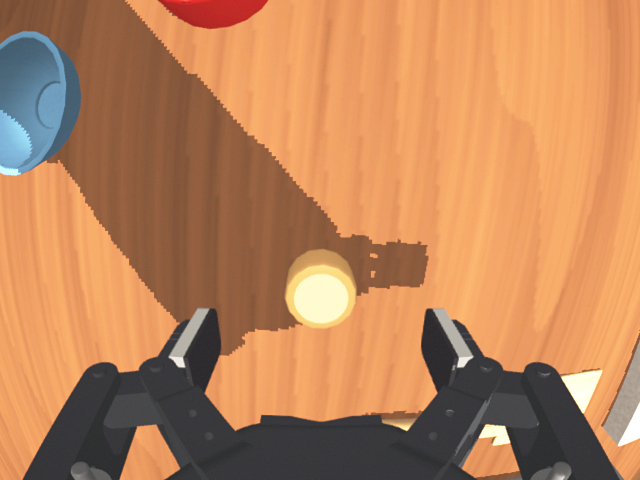

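Cheese a lies between the jaws at (321,290), with free space around it.

```bash
python3 -m handwheel '[{"hand":0.085,"tx":0,"ty":0,"tz":0.01,"spin":0},{"hand":0.085,"tx":0,"ty":0,"tz":0.014,"spin":0},{"hand":0.085,"tx":0,"ty":0,"tz":0.01,"spin":0},{"hand":0.085,"tx":0,"ty":0,"tz":0.004,"spin":0},{"hand":0.085,"tx":0,"ty":0,"tz":0,"spin":0}]'
python3 -c "
from h import *
plan(*CH['a'],z=.02)"
```

```text
time: 18.57
eef_pos: [0.5378, -0.3527, 0.0218]
tool_rot: [3.118, -0.05, 1.684]
ft_force: [-1.5, -0.4, 0.2]
opening: 0.085
t 18.57 pos [ 0.5378 -0.3527  0.0218] rpy [ 3.118 -0.05   1.684] open 0.085
n 1
[-0.0049, -0.0044, 0.0015] spin -0.1
```

```bash
python3 -m handwheel '[{"hand":0.085,"tx":-0.004,"ty":-0.003,"tz":0.001,"spin":0},{"hand":0.085,"tx":-0.001,"ty":-0.001,"tz":0,"spin":0},{"hand":0.085,"tx":0,"ty":0,"tz":0,"spin":0}]'
python3 -c "
from h import *
plan(*CH['a'],z=.02)"
```

```text
time: 18.82
eef_pos: [0.5345, -0.3578, 0.02]
tool_rot: [3.119, -0.05, 1.686]
ft_force: [0.8, -0.1, 0.6]
opening: 0.0847
t 18.82 pos [ 0.5345 -0.3578  0.02  ] rpy [ 3.119 -0.05   1.686] open 0.0847
n 1
[-0.0001, -0.0005, 0.0] spin -0.02
```

```bash
python3 -m handwheel '[{"hand":0.02,"tx":0,"ty":0,"tz":0,"spin":0},{"hand":0.02,"tx":0,"ty":0,"tz":0,"spin":0},{"hand":0.02,"tx":0,"ty":0,"tz":0,"spin":0},{"hand":0.02,"tx":0,"ty":0,"tz":0,"spin":0},{"hand":0.02,"tx":0,"ty":0,"tz":0,"spin":0},{"hand":0.02,"tx":0,"ty":0,"tz":0,"spin":0},{"hand":0.02,"tx":0,"ty":0,"tz":0,"spin":0}]' 25
python3 -m handwheel '[{"hand":0.02,"tx":0,"ty":0,"tz":-0.015,"spin":0},{"hand":0.02,"tx":0,"ty":0,"tz":-0.03,"spin":0},{"hand":0.02,"tx":0,"ty":0,"tz":-0.03,"spin":0},{"hand":0.02,"tx":0,"ty":0,"tz":-0.012,"spin":0},{"hand":0.02,"tx":0,"ty":0,"tz":-0.002,"spin":0}]'
python3 -c "
from h import *
plan(*RD['a'],z=.12)"
```

```text
time: 19.4
eef_pos: [0.5351, -0.3595, 0.0223]
tool_rot: [3.116, -0.048, 1.684]
ft_force: [-0.8, -0.1, -0.2]
opening: 0.0354
time: 19.82
eef_pos: [0.5315, -0.3623, 0.1109]
tool_rot: [3.121, -0.052, 1.685]
ft_force: [-0.0, 0.2, -0.7]
opening: 0.035
t 19.82 pos [ 0.5315 -0.3623  0.1109] rpy [ 3.121 -0.052  1.685] open 0.035
n 14
[0.0367, 0.0088, 0.0014] spin -0.01
```

```bash
python3 -m handwheel '[{"hand":0.02,"tx":0.016,"ty":0.004,"tz":-0.004,"spin":0},{"hand":0.02,"tx":0.03,"ty":0.007,"tz":-0.004,"spin":0},{"hand":0.02,"tx":0.037,"ty":0.009,"tz":-0.003,"spin":0},{"hand":0.02,"tx":0.037,"ty":0.009,"tz":0,"spin":0},{"hand":0.02,"tx":0.037,"ty":0.009,"tz":0,"spin":0},{"hand":0.02,"tx":0.037,"ty":0.009,"tz":0,"spin":0},{"hand":0.02,"tx":0.037,"ty":0.009,"tz":0,"spin":0},{"hand":0.02,"tx":0.037,"ty":0.009,"tz":0,"spin":0}]'
python3 -c "
from h import *
plan(*RD['a'],z=.12)"
```

```text
time: 20.48
eef_pos: [0.5617, -0.0911, 0.1291]
tool_rot: [3.129, -0.046, 1.665]
ft_force: [1.8, 0.4, -0.3]
opening: 0.035
t 20.48 pos [ 0.5617 -0.0911  0.1291] rpy [ 3.129 -0.046  1.665] open 0.035
n 7
[0.0354, 0.0083, 0.003] spin -0.17
[0.0354, 0.0084, 0.003] spin -0.17
[0.0354, 0.0085, 0.003] spin -0.17
[0.0354, 0.0086, 0.003] spin -0.17
[0.0353, 0.0087, 0.003] spin -0.17
[0.0353, 0.0088, 0.003] spin -0.17
[0.0353, 0.0089, 0.003] spin -0.17
```

```bash
python3 -m handwheel '[{"hand":0.02,"tx":0.037,"ty":0.009,"tz":0.001,"spin":-0.2},{"hand":0.02,"tx":0.037,"ty":0.009,"tz":0.001,"spin":-0.2},{"hand":0.02,"tx":0.037,"ty":0.009,"tz":0.001,"spin":-0.2},{"hand":0.02,"tx":0.037,"ty":0.009,"tz":0.001,"spin":-0.2},{"hand":0.02,"tx":0.034,"ty":0.008,"tz":0.001,"spin":-0.2},{"hand":0.02,"tx":0.026,"ty":0.006,"tz":0.001,"spin":0},{"hand":0.02,"tx":0.016,"ty":0.004,"tz":0,"spin":0},{"hand":0.02,"tx":0.006,"ty":0.002,"tz":0,"spin":0}]'
python3 -c "
from h import *
plan(*RD['a'],z=.055)"
```

```text
time: 21.15
eef_pos: [0.5873, 0.169, 0.1243]
tool_rot: [3.138, -0.051, 1.698]
ft_force: [0.0, 0.1, -0.7]
opening: 0.035
t 21.15 pos [0.5873 0.169  0.1243] rpy [ 3.138 -0.051  1.698] open 0.035
n 2
[-0.0058, 0.0039, 0.0344] spin 0.35
```

```bash
python3 -m handwheel '[{"hand":0.02,"tx":-0.005,"ty":0.003,"tz":0.01,"spin":0.4},{"hand":0.02,"tx":-0.004,"ty":0.003,"tz":0.018,"spin":0.2},{"hand":0.02,"tx":-0.002,"ty":0.001,"tz":0.018,"spin":0},{"hand":0.02,"tx":0,"ty":0.001,"tz":0.012,"spin":0},{"hand":0.02,"tx":0,"ty":0,"tz":0.006,"spin":0},{"hand":0.02,"tx":0,"ty":0,"tz":0,"spin":0}]'
python3 -c "
from h import *
plan(*RD['a'],z=.0405)"
```

```text
time: 21.65
eef_pos: [0.5957, 0.1558, 0.0506]
tool_rot: [-3.14, -0.047, 1.683]
ft_force: [-0.5, 0.4, -0.3]
opening: 0.0353
t 21.65 pos [0.5957 0.1558 0.0506] rpy [-3.14  -0.047  1.683] open 0.0353
n 1
[0.0057, 0.0012, 0.0104] spin -0.17
```

```bash
python3 -m handwheel '[{"hand":0.02,"tx":0.003,"ty":0.001,"tz":0.004,"spin":0},{"hand":0.02,"tx":0.001,"ty":0,"tz":0.004,"spin":0},{"hand":0.02,"tx":0,"ty":0,"tz":0.002,"spin":0},{"hand":0.02,"tx":0,"ty":0,"tz":0,"spin":0}]'
python3 -c "
from h import *
plan(*RD['a'],z=.0405)"
```

```text
time: 21.98
eef_pos: [0.5971, 0.1581, 0.0408]
tool_rot: [-3.141, -0.047, 1.679]
ft_force: [0.3, 0.1, -0.4]
opening: 0.0357
t 21.98 pos [0.5971 0.1581 0.0408] rpy [-3.141 -0.047  1.679] open 0.0357
n 1
[0.0041, -0.0005, 0.0005] spin -0.39
```

```bash
python3 -m handwheel '[{"hand":0.02,"tx":0.003,"ty":0,"tz":-0.001,"spin":0},{"hand":0.02,"tx":0,"ty":0,"tz":0.001,"spin":0},{"hand":0.02,"tx":0,"ty":0,"tz":0,"spin":0},{"hand":0.02,"tx":0,"ty":0,"tz":0,"spin":0}]'
python3 -c "
from h import *
plan(*RD['a'],z=.0405)"
```

```text
time: 22.32
eef_pos: [0.5978, 0.1624, 0.0429]
tool_rot: [3.139, -0.048, 1.681]
ft_force: [0.4, -0.4, -1.2]
opening: 0.0352
t 22.32 pos [0.5978 0.1624 0.0429] rpy [ 3.139 -0.048  1.681] open 0.0352
n 1
[-0.0002, -0.0016, 0.0024] spin -0.31
```

```bash
python3 -m handwheel '[{"hand":0.02,"tx":0,"ty":-0.001,"tz":0.001,"spin":0},{"hand":0.02,"tx":0,"ty":0,"tz":0.001,"spin":0},{"hand":0.02,"tx":0,"ty":0,"tz":0,"spin":0}]'
python3 -m handwheel '[{"hand":0.037,"tx":0,"ty":0,"tz":0,"spin":0},{"hand":0.045,"tx":0,"ty":0,"tz":0,"spin":0},{"hand":0.06,"tx":0,"ty":0,"tz":0,"spin":0},{"hand":0.075,"tx":0,"ty":0,"tz":0,"spin":0},{"hand":0.085,"tx":0,"ty":0,"tz":0,"spin":0},{"hand":0.085,"tx":0,"ty":0,"tz":0,"spin":0}]'
python3 -m handwheel '[{"hand":0.085,"tx":0,"ty":0,"tz":-0.01,"spin":0},{"hand":0.085,"tx":0,"ty":0,"tz":-0.028,"spin":0},{"hand":0.085,"tx":0,"ty":0,"tz":-0.035,"spin":0},{"hand":0.085,"tx":0,"ty":0,"tz":-0.035,"spin":0},{"hand":0.085,"tx":0,"ty":0,"tz":-0.03,"spin":0}]'
```

```text
time: 22.57
eef_pos: [0.597, 0.1627, 0.0414]
tool_rot: [3.138, -0.048, 1.681]
ft_force: [-0.4, 0.6, -0.4]
opening: 0.0351
time: 23.07
eef_pos: [0.5971, 0.1625, 0.0415]
tool_rot: [3.138, -0.048, 1.681]
ft_force: [-0.3, 0.4, 0.2]
opening: 0.0853
time: 23.48
eef_pos: [0.5923, 0.1546, 0.1779]
tool_rot: [-3.129, -0.044, 1.68]
ft_force: [-0.4, 0.3, -0.4]
opening: 0.0849
```

Now I'll move clear of the top camera's view and check.

```bash
python3 -m handwheel '[{"hand":0.085,"tx":0.015,"ty":-0.01,"tz":-0.01,"spin":0},{"hand":0.085,"tx":0.03,"ty":-0.01,"tz":-0.01,"spin":0},{"hand":0.085,"tx":0.035,"ty":-0.01,"tz":0,"spin":0},{"hand":0.085,"tx":0.035,"ty":-0.01,"tz":0,"spin":0},{"hand":0.085,"tx":0.035,"ty":-0.01,"tz":0,"spin":0},{"hand":0.085,"tx":0.03,"ty":-0.01,"tz":0,"spin":0},{"hand":0.085,"tx":0.015,"ty":-0.005,"tz":0,"spin":0},{"hand":0.085,"tx":0,"ty":0,"tz":0,"spin":0}]'
cat > chk.py <<'E'
from h import *
import sys
k=sys.argv[1]
for n in("scene","top"):
    c=vision.camera(n);cv2.imwrite(f'pics/{n}{k}.png',c['image'][:,:,::-1])
big=cv2.resize(c['image'][140:260,180:420,::-1],None,fx=3,fy=3,interpolation=cv2.INTER_NEAREST);cv2.imwrite(f'pics/crop{k}.png',big)
S,V=cv2.split(cv2.cvtColor(c["image"],cv2.COLOR_RGB2HSV))[1:]
H=dict(a=.028,b=.034,c=.04,d=.046)
f=240/np.tan(np.radians(c["vfov"])/2)
R=Ro.from_euler('xyz',c["rotation"]).as_matrix()
for n in H:
    q=R.T@(np.array([*RD[n],.018+H[n]])-c["eye"]); print(n,'expected px',round(c["cx"]-f*q[0]/q[2],1),round(c["cy"]+f*q[1]/q[2],1))
E
python3 chk.py 5
```

```text
time: 24.15
eef_pos: [0.5105, 0.3436, 0.2279]
tool_rot: [3.131, -0.051, 1.669]
ft_force: [-0.3, 0.8, -0.4]
opening: 0.0849
a expected px 237.4 194.4
b expected px 275.4 190.4
c expected px 314.0 186.1
d expected px 353.1 181.9
```

View pics/crop5.png

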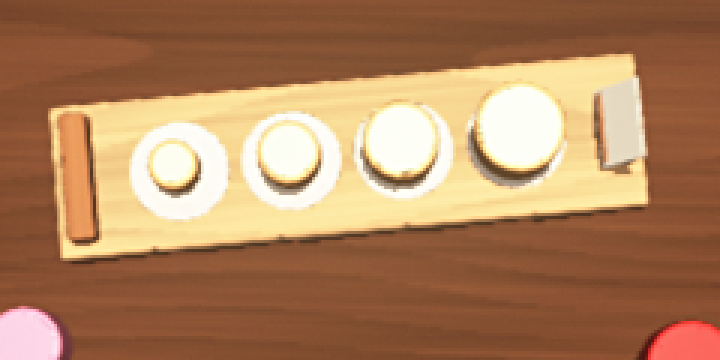

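View pics/scene5.png

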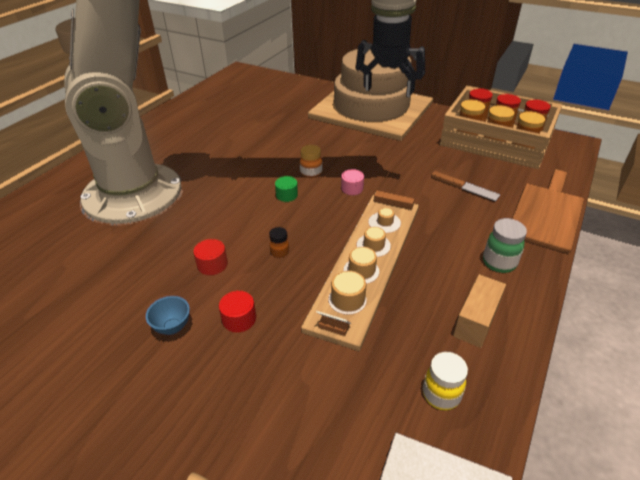

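The crop shows the four cheese tops at picture pixels a (238,194), b (276,191), c (313,187) and d (353,183). Each is within about 1 px (2 mm) of where it should be, and the largest is next to the card. The scene view shows all four upright and the gripper clear. I'll hold still, then hand in.

```bash
python3 -m handwheel '[{"hand":0.085,"tx":0,"ty":0,"tz":0,"spin":0},{"hand":0.085,"tx":0,"ty":0,"tz":0,"spin":0}]'
python3 -c "
from station import bot
print(bot.sign_off())"
```

```text
time: 24.42
eef_pos: [0.5145, 0.3359, 0.2281]
tool_rot: [3.129, -0.047, 1.66]
ft_force: [-0.2, -0.0, -0.4]
opening: 0.085
the job is handed in; nothing more can be done
None
```

All four cheeses are on the board in order of size, and the job was handed in at about 24 s of the 102 s allowed. The largest stands on the round next to the card holder, with the others following in order to the smallest at the far end. I left the red, green and pink look-alikes alone.

- **Position:** in the last top-camera picture each cheese top was within about 1 pixel (2 mm) of its expected place, against the 15 mm allowed.
- **Standing:** the scene picture showed all four upright and released. The gripper was open and raised clear of everything, and the force reading was about zero.
- **Heights:** I judged these only from the tool height at release and the pictures, not by a direct measurement.
- **Known flaws:** the tool drifted to a tilt of about 0.05 rad and rows often overshot by several mm. I corrected the overshoots before each grasp and set-down. The tilt could not be corrected, but it showed no effect on the released cheeses.

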